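# Stopper the vacuum flask

## Task

Close the open pink vacuum flask on the counter: pick up its tapered stopper by the black knob and lower it narrow end first into the flask's mouth until it sits fully home, centred and upright, without dropping it in from above the mouth. Leave the flask standing about where it is, and do not disturb the mug or the pot lid.

Things in the scene. Friction and masses are not known exactly. Their poses are not given: they have to be found in the camera images.
- stopper: the flask's loose stopper, standing on its narrow end: a cream tapered plug (44 mm across at the bottom, 72 mm at the top, 36 mm tall), on it a pink disc 74 mm across, 5 mm thick, on that a black round knob 30 mm across, 41 to 77 mm above the origin; about 0.12 kg. Origin: centre of the plug's underside; z up along its axis
- flask: open pink vacuum flask, 110 mm across, 180 mm tall, about 0.8 kg, loose, upright. Origin: centre of its underside; z up; its handle points along its -x, reaching 99 mm from the axis. Steel-lined funnel mouth: 70 mm across at the rim, 35 mm across 45 mm below it. Stopper home: its origin on the flask's axis, about 147 mm above the flask's origin, pink disc 3 mm above the rim
- mug: bystander: turquoise open mug, 80 mm across, 85 mm tall, with a handle along its +y. Origin: centre of the underside
- pot_lid: bystander: small flat steel pot lid lying on the counter, 112 mm across, with a black knob 30 mm across on top, 38 mm tall overall. It does not belong to the flask. Origin: centre of the underside
Things that resemble listed ones, but are neither listed nor needed, are in the scene too. Leave any yellow look-alike of the stopper alone.

How it is judged:
By the outcome, as a careful person would: the job done as asked, in the order asked, and still so for the second after the job is handed in, with the robot touching nothing.
It also fails if it takes over 42 s, if anything falls off the work surface, if the arm or the gripper's body presses on something with over 40 N, if the wrist force passes 120 N, or if a joint passes its speed limit or range.

## Robot

A 6-joint arm with a two-finger parallel gripper is mounted at the origin on the work surface. World frame = base frame: x ahead of the robot, y to its left, z up, the work surface at z = 0. Lengths are in m, angles in rad, forces in N, time in s.
With the tool pointing down it reaches from about 0.375 to 0.9 m from the base axis. Payload 3.1 kg.
Tool frame: the origin (TCP) lies between the finger pads; the fingertips stand 19 mm ahead of it and the grasp point (between the pads) is the TCP; z points along the fingers, y is the direction in which the jaws open and shut (so a half turn about z gives the same grasp; the last joint's range is limited). The gripper opens to 85 mm and grips with 20 to 120 N. Pads are 22 mm wide; open, the fingers measure 114 mm over their backs; the gripper's body (76 mm by 85 mm) begins 54 mm behind the grasp point. The pads swing forward as they close: fully open they stand 13 mm farther back than shut.
Start: joints at [1.123, 0.527, 1.433, -0, 1.181, -0.178], TCP at [0.166, 0.603, 0.25] pointing down, gripper open.
Joint ranges: [-3.08, 3.08], [-0.75, 2.2], [0.22, 2.44], [-1.43, 4.57], [0, 2.65], [-2.85, 2.85]. Speed limits (rad/s): [2.79, 2.79, 3.14, 3.14, 3.14, 3.14].

## Interface

Orientations are given as a unit quaternion [x, y, z, w].
In Python, from station import manip, optics, job gives the robot as it stands.
- The arm moves only by the shell command python3 -m inch 'ROWS' [OPENING] [FORCE]. ROWS is JSON, one flat list of numbers, 4 for each row, row after row: the shift along the world's x, y, z in cm, then the turn about the world's z in rad. A call has 1 to 20 rows; each row shifts and turns the commanded pose from where the row before left it; what a row does not reach is not made up. A row lasts 1/8 s, in which the tool goes at most 62.5 mm and 10.7 degrees, less where a joint would pass 70% of its speed; a pose out of reach is approached as far as the arm can. A call with a gripper value outside its range is refused whole. OPENING is the opening in per cent of the stroke, from 0 (shut) to 100 (fully open), set as the call begins (- or left out, the last holds). The fingers move at their own pace and stop on an object; FORCE is the grip in N (left out, the last holds). Time passes only in rows, so rows that do not move let the fingers close. It gives the time, the measured TCP pose, the force and the opening at its end, in the units of the state.
- manip.sense(): the state, without advancing time (a new reading comes with each control period).
- optics.snapshot(name): name is "scene" or "top"; returns (picture, depth): 420x560x3 uint8, red, green, blue; 420x560 float32, m along the optical axis (not along the pixel's ray), 0 where there is no reading.
- optics.camera_model(name): a dict with "mtx" (3x3 intrinsics, pixels), "camera_from_world" (4x4, takes a point from world to camera coordinates). Camera axes: x right, y up, looking along -z (the intrinsics and any distortion apply to the point x, -y, -z); pixel columns grow to the right and rows downward; lengths in m; the calibration is good to about 2 mm. A picture is of the moment at which its call begins. camera_model takes no time and is no camera call.
- job.sign_off(): hands the job in, once; it reports no verdict.
The state is a dict: "t": time; "q": joint angles; "qd": joint speeds; "tau": joint torques, N m; "tcp_pos": TCP position; "tool_rot": TCP orientation; "force": force on the tool from outside, world axes, zero at the start; "ft_torque": the same for the moment, N m; "finger_gap": opening from 0.0 (shut) to 1.0 (fully open).
Only numpy, scipy, OpenCV 4.12 (cv2) and the standard library are available. Lean on these libraries where they do the work, as an engineer would, in place of code of your own. Each camera call takes 0.05 s, during which the arm holds its last target.

## Working session

There is one attempt and no reset: what is moved stays moved. The work goes in short steps, Python scripts to look and compute and a shell command to move; the robot and the scene stay as the last step left them, time stands still between calls to the robot, and variables do not carry over. Pictures are saved under pics/ and viewed, and the job is handed in when it is done.

```bash
mkdir -p pics
cat > h.py <<'E'
import numpy as np,cv2
from station import manip,optics,job
def snap(n,f):
    p,d=optics.snapshot(n); cv2.imwrite('pics/'+f+'.png',p[:,:,::-1]); np.savez('pics/'+f+'.npz',p=p,d=d); return p,d
def pts(n,d):
    m=optics.camera_model(n);K=np.array(m['mtx']);T=np.linalg.inv(np.array(m['camera_from_world']))
    v,u=np.mgrid[:d.shape[0],:d.shape[1]]
    X=(u-K[0,2])/K[0,0]*d;Y=(v-K[1,2])/K[1,1]*d
    P=np.stack([X,-Y,-d,np.ones_like(d)],-1)
    return (P@T.T)[...,:3]
E
python3 - <<'E'
from h import *
for n in('scene','top'):
    snap(n,n+'0'); print({k:(np.round(v,3).tolist() if not isinstance(v,str) else v) for k,v in optics.camera_model(n).items()})
print(manip.sense())
E
```

```text
{'mtx': [[419.233, 0.0, 281.33], [0.0, 419.233, 205.487], [0.0, 0.0, 1.0]], 'camera_from_world': [[-0.391, 0.92, 0.021, 0.225], [-0.554, -0.254, 0.793, 0.303], [0.735, 0.298, 0.609, -1.64], [0.0, 0.0, 0.0, 1.0]]}
{'mtx': [[381.037, 0.0, 276.041], [0.0, 381.037, 210.408], [0.0, 0.0, 1.0]], 'camera_from_world': [[-0.02, -1.0, 0.014, 0.003], [0.99, -0.018, 0.137, -0.613], [-0.136, 0.017, 0.991, -1.043], [0.0, 0.0, 0.0, 1.0]]}
{'t': 0.1, 'q': array([ 1.12350964e+00,  5.28359989e-01,  1.43378499e+00,  1.81857119e-05,
        1.18141902e+00, -1.78472018e-01]), 'qd': array([-0.00088587, -0.00062353, -0.00453209, -0.00047518, -0.0017152 ,
       -0.00028769]), 'tau': array([-4.50025445e-04, -4.43302274e+01, -1.78585106e+01, -2.34691161e-04,
        3.86982385e-03,  7.97162528e-06]), 'tcp_pos': array([0.16567256, 0.60200355, 0.24943613]), 'tool_rot': array([ 1.34006380e-01,  9.90979979e-01, -9.35232102e-04, -3.11390372e-04]), 'force': array([-0.23660787, -0.26496587, -0.91344936]), 'ft_torque': array([-0.02345705, -0.00749746, -0.0036654 ]), 'finger_gap': 0.9982893631661423}
```

View pics/scene0.png

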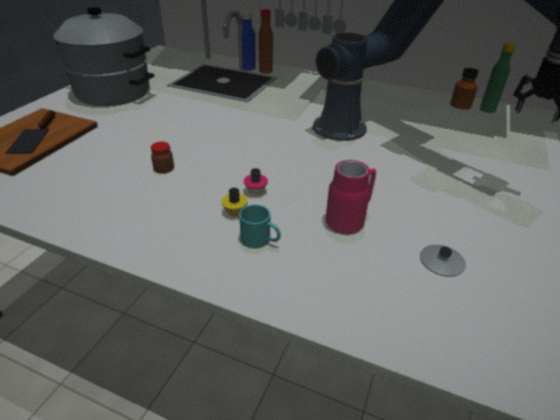

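View pics/top0.png

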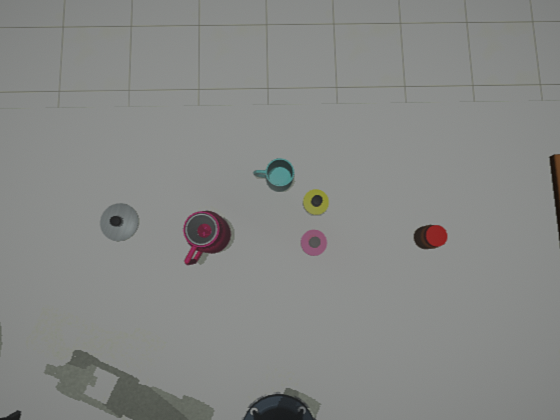

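The scene view shows the pink stopper with its black knob at (256,181), and the top view shows it at (314,242). What could be mistaken for it:
- the yellow look-alike, scene (235,203), top (316,202)
- the pot-lid knob, scene (446,253), top (116,221)
- the red-capped jar, scene (162,157), top (436,236)

By the description I choose the pink disc with the black knob. The flask mouth is at about top (204,230). Next I'll check the choice in a close crop and measure.

Run:
```python
from h import *
S=np.load('pics/scene0.npz');T=np.load('pics/top0.npz')
a=cv2.resize(S['p'][150:260,200:300],(400,440),interpolation=2);b=cv2.resize(T['p'][180:290,170:340],(None if 0 else (680,440)),interpolation=2)
b=b[:, 280:]if 0 else b
im=np.hstack([cv2.resize(a,(300,330)),cv2.resize(b,(490,317+13))]);cv2.imwrite('pics/crop0.png',im[:,:,::-1])
for n,Z in(('scene',S),('top',T)):
    p,d=Z['p'],Z['d'];P=pts(n,d);h=cv2.cvtColor(p,cv2.COLOR_RGB2HSV)
    pink=((h[...,0]>160)&(h[...,0]<178)&(h[...,1]>100)).astype(np.uint8)
    yel=((h[...,0]>20)&(h[...,0]<35)&(h[...,1]>120)).astype(np.uint8)
    teal=((h[...,0]>80)&(h[...,0]<100)&(h[...,1]>100)).astype(np.uint8)
    for nm,m in(('pink',pink),('yel',yel),('teal',teal)):
        k,l,st,c=cv2.connectedComponentsWithStats(m)
        for i in range(1,k):
            if st[i,4]<60: continue
            q=P[(l==i)&(d>0)]
            print(n,nm,c[i].round(1),st[i].tolist(),np.percentile(q,[2,50,98],axis=0).round(3).tolist())
# stopper region top: points by height
P=pts('top',T['d'])
def reg(c,r,lo,hi):
    x=P[c[1]-r:c[1]+r,c[0]-r:c[0]+r].reshape(-1,3);x=x[(x[:,2]>lo)&(x[:,2]<hi)];print(c,lo,hi,len(x),x.mean(0).round(4),((x.min(0)+x.max(0))/2).round(4),np.ptp(x,0).round(3))
reg((314,242),22,.06,.12);reg((314,242),22,.03,.055);reg((314,242),22,-.05,.12)
reg((204,232),40,.17,.19)
print(P[242,314],P[230,204],P[300,300])
```

```text
scene pink [348.5 201.5] [326, 163, 50, 71, 2219] [[0.479, 0.14, 0.015], [0.594, 0.195, 0.106], [0.607, 0.234, 0.181]]
scene pink [255.2 182. ] [244, 175, 24, 14, 218] [[0.491, -0.141, 0.038], [0.531, -0.101, 0.042], [0.555, -0.077, 0.057]]
scene yel [508.5  47.2] [503, 43, 12, 10, 98] [[-0.452, 0.512, 0.253], [-0.422, 0.529, 0.269], [-0.414, 0.548, 0.279]]
scene yel [233.9 204. ] [222, 194, 25, 22, 316] [[0.605, -0.151, 0.01], [0.651, -0.111, 0.042], [0.671, -0.087, 0.055]]
scene teal [255.2 225.7] [240, 206, 40, 41, 1075] [[0.676, -0.053, 0.011], [0.733, -0.013, 0.057], [0.754, 0.042, 0.086]]
top pink [206.2 239.9] [183, 211, 45, 53, 640] [[0.474, 0.129, 0.003], [0.516, 0.167, 0.141], [0.598, 0.225, 0.182]]
top pink [204.  230.3] [198, 224, 13, 14, 149] [[0.543, 0.184, 0.002], [0.564, 0.202, 0.006], [0.582, 0.219, 0.019]]
top yel [315.5 201.7] [304, 190, 24, 24, 366] [[0.604, -0.155, 0.037], [0.634, -0.122, 0.041], [0.67, -0.09, 0.047]]
top teal [283.8 174.3] [272, 167, 22, 18, 195] [[0.688, -0.057, 0.001], [0.727, -0.036, 0.005], [0.748, -0.006, 0.086]]
(314, 242) 0.06 0.12 97 [ 0.5197 -0.1131  0.0762] [ 0.5191 -0.1131  0.0712] [0.027 0.028 0.018]
(314, 242) 0.03 0.055 437 [ 0.5195 -0.1129  0.0407] [ 0.5196 -0.1133  0.0442] [0.071 0.072 0.017]
(314, 242) -0.05 0.12 1931 [ 0.5239 -0.1161  0.0127] [ 0.525  -0.1183  0.0361] [0.128 0.131 0.088]
(204, 232) 0.17 0.19 507 [0.5519 0.1788 0.1777] [0.5515 0.1775 0.1772] [0.089 0.088 0.014]
[ 0.51905264 -0.11036251  0.07522597] [0.56399925 0.2019396  0.00440769] [ 0.35776913 -0.073085    0.00039573]
```

View pics/crop0.png

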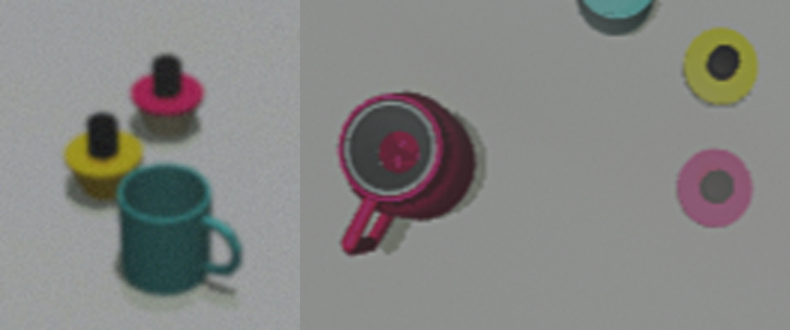

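Run:
```python
from h import *
for n in('scene','top'):
    Z=np.load(f'pics/{n}0.npz');P=pts(n,Z['d']).reshape(-1,3)
    def sel(c,r,lo,hi):
        m=(np.hypot(P[:,0]-c[0],P[:,1]-c[1])<r)&(P[:,2]>lo)&(P[:,2]<hi);return P[m]
    def rep(nm,x):
        (c,r)=cv2.minEnclosingCircle(x[:,:2].astype(np.float32)*1000);print(n,nm,len(x),np.round(c,1),round(r,1),'z',np.median(x[:,2]).round(4),'mean',x.mean(0).round(4))
    rep('knobtop',sel((.52,-.113),.03,.073,.082)); rep('disc',sel((.52,-.113),.045,.037,.047)); rep('rim',sel((.5515,.1775),.06,.174,.188))
    rep('body',sel((.5515,.1775),.08,.02,.13)); rep('yel',sel((.637,-.122),.03,.073,.082))
    rep('mug',sel((.735,-.03),.08,.08,.09))
```

```text
scene knobtop 56 [ 521.  -107.6] 16.1 z 0.0779 mean [ 0.5227 -0.1076  0.0775]
scene disc 221 [ 520.  -109.6] 37.8 z 0.0422 mean [ 0.5277 -0.1057  0.0422]
scene rim 356 [551.2 182.7] 46.5 z 0.1801 mean [0.5544 0.183  0.1795]
scene body 1407 [554.9 182.7] 55.1 z 0.0802 mean [0.5924 0.1902 0.0792]
scene yel 60 [ 636.  -119.4] 15.3 z 0.0779 mean [ 0.6384 -0.1181  0.0775]
scene mug 193 [715.1 -15.6] 41.6 z 0.0847 mean [ 0.7166 -0.0161  0.0843]
top knobtop 88 [ 520.2 -113.4] 14.7 z 0.077 mean [ 0.52   -0.1133  0.0768]
top disc 417 [ 520. -114.] 37.0 z 0.0406 mean [ 0.5192 -0.1129  0.0407]
top rim 429 [551.2 178.2] 44.9 z 0.1789 mean [0.5515 0.1785 0.1787]
top body 393 [540.6 184. ] 66.7 z 0.1139 mean [0.5326 0.152  0.0942]
top yel 84 [ 636.1 -124. ] 14.7 z 0.0764 mean [ 0.6358 -0.1238  0.0767]
top mug 142 [714.5 -20.9] 40.2 z 0.0842 mean [ 0.7144 -0.0209  0.0843]
```

Everything agrees with the sizes given: knob top 77 mm, disc 41 mm, rim 180 mm. The two views differ by a constant ~4.5 mm in y, but the offset from stopper to flask is the same in both, (+31, +292) mm. I'll take the stopper at about (0.520, -0.111). First I move above it.

```bash
python3 -m inch '[2.2,-4.45,0,0,2.2,-4.45,0,0,2.2,-4.45,0,0,2.2,-4.45,0,0,2.2,-4.45,0,0,2.2,-4.45,0,0,2.2,-4.45,0,0,2.2,-4.45,0,0,2.2,-4.45,0,0,2.2,-4.45,0,0,2.2,-4.45,0,0,2.2,-4.45,0,0,2.2,-4.45,0,0,2.2,-4.45,0,0,2.2,-4.45,0,0,2.2,-4.45,0,0,0,0,0,0,0,0,0,0]' 100 30
```

```text
t: 2.35
tcp_pos: [0.517, -0.109, 0.2497]
tool_rot: [0.134, 0.991, 0.0, -0.001]
force: [0.5, 0.0, 0.3]
finger_gap: 0.998
```

```bash
python3 -m inch '[0.1,0,-4,0,0.1,0,-4,0,0.1,-0.1,-4,0,0,0,-1,0,0,0,0,0]'
python3 - <<'E'
from h import *
p,d=snap('scene','s1'); cv2.imwrite('pics/s1c.png',cv2.resize(p[100:240,190:330],(560,560),interpolation=2)[:,:,::-1])
print(manip.sense()['tcp_pos'])
E
```

```text
t: 2.98
tcp_pos: [0.5206, -0.1095, 0.1204]
tool_rot: [0.133, 0.991, 0.0, -0.001]
force: [-0.1, 0.2, -0.7]
finger_gap: 1.002
[ 0.5212923  -0.11001125  0.12120457]
```

View pics/s1c.png

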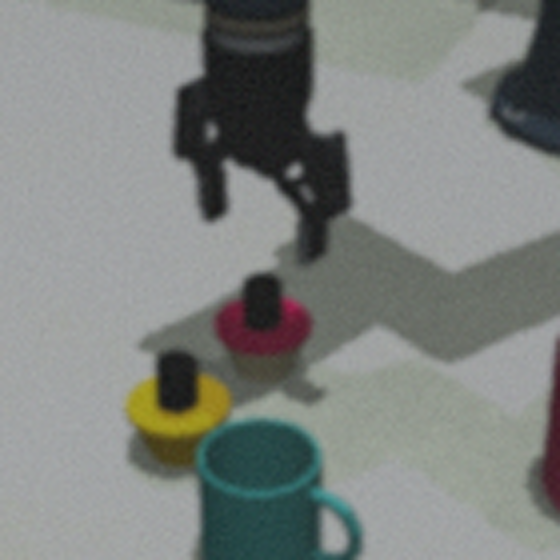

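The crop shows the open fingers at (210,215) and (315,255), straddling the knob at (262,290), with the yellow one clear. I'll lower and close.

```bash
python3 -m inch '[0,0,-2,0,0,0,-2,0,0,0,-1.3,0,0,0,0,0]' && python3 -m inch '[0,0,0,0,0,0,0,0,0,0,0,0,0,0,0,0,0,0,0,0,0,0,0,0,0,0,0,0]' 0 40;  python3 - <<'E'
from h import *
p,d=snap('scene','s2'); cv2.imwrite('pics/s2c.png',cv2.resize(p[100:240,190:330],(560,560),interpolation=2)[:,:,::-1])
s=manip.sense();print(s['tcp_pos'],s['force'],s['finger_gap'])
E
```

```text
t: 3.52
tcp_pos: [0.521, -0.1104, 0.0675]
tool_rot: [0.134, 0.991, -0.0, -0.0]
force: [-0.2, 0.7, 0.3]
finger_gap: 0.999
t: 4.4
tcp_pos: [0.5213, -0.1106, 0.0679]
tool_rot: [0.134, 0.991, -0.0, 0.0]
force: [-0.4, -0.3, 5.9]
finger_gap: 0.34
[ 0.52121471 -0.11063503  0.06787166] [0.07641156 1.14943158 5.62056076] 0.3380807250920839
```

View pics/s2c.png

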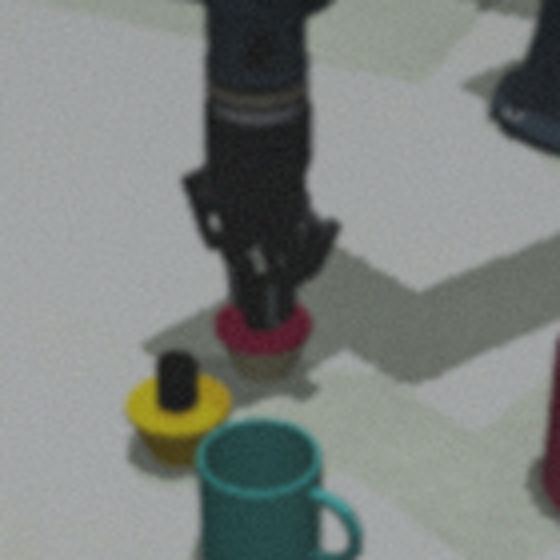

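The gap of 0.34 (≈29 mm) matches the 30 mm knob, and the crop shows the stopper held with its disc at (263,325). I'll lift it and carry it over the mouth.

```bash
python3 -m inch '[0,0,1,0,0,0,3,0,0,0,4,0,0,0,4,0,0,0,4,0,0,0,4,0,0,0,2,0,0,0,0,0]' && python3 -m inch '[0.2,2,0,0,0.4,4,0,0,0.5,5,0,0,0.5,5,0,0,0.5,5,0,0,0.5,4,0,0,0.3,3,0,0,0.2,1.2,0,0,0,0,0,0,0,0,0,0,0,0,0,0]';  python3 - <<'E'
from h import *
p,d=snap('scene','s3'); cv2.imwrite('pics/s3c.png',cv2.resize(p[60:250,270:460],(570,570),interpolation=2)[:,:,::-1])
p,d=snap('top','t3'); cv2.imwrite('pics/t3c.png',cv2.resize(p[150:300,130:280],(600,600),interpolation=2)[:,:,::-1])
s=manip.sense();print(s['tcp_pos'],s['force'],s['finger_gap'])
E
```

```text
t: 5.45
tcp_pos: [0.5215, -0.1106, 0.289]
tool_rot: [0.134, 0.991, -0.001, 0.002]
force: [-0.9, 0.8, -2.0]
finger_gap: 0.337
t: 6.82
tcp_pos: [0.5519, 0.1804, 0.2873]
tool_rot: [0.135, 0.991, -0.0, -0.0]
force: [-0.2, -0.6, -0.9]
finger_gap: 0.333
[0.55201202 0.18059348 0.28741083] [-0.82016822 -1.05743534 -1.09807161] 0.34123666085876564
```

View pics/s3c.png

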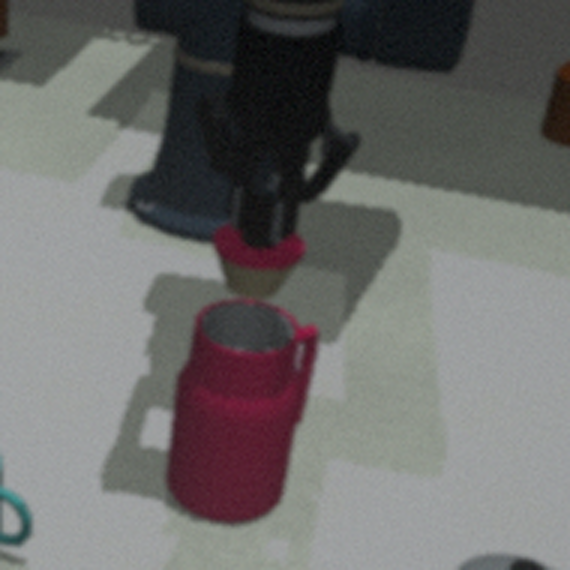

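View pics/t3c.png

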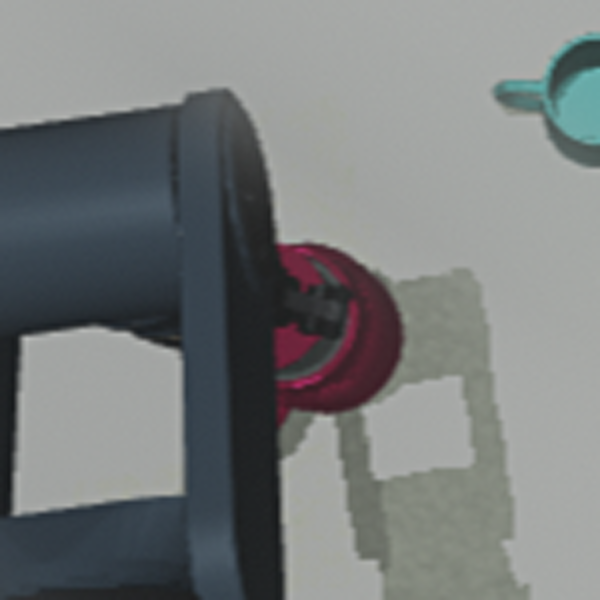

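The scene crop shows the stopper hanging upright above the mouth, its disc at about (260,247) and the mouth at about (248,325). The top crop is mostly blocked by the arm. I'll measure the remaining offset in the scene view.

```bash
cat > m.py <<'E'
from h import *
from scipy.optimize import least_squares
def run(f,lo,hi,n='scene',plug=None,rlo=.174,rhi=.184):
    Z=np.load(f'pics/{f}.npz');p=Z['p'];P=pts(n,Z['d']);h=cv2.cvtColor(p,cv2.COLOR_RGB2HSV)
    pink=(h[...,0]>160)&(h[...,0]<179)&(h[...,1]>100)&(np.hypot(P[...,0]-.55,P[...,1]-.18)<.09)
    def circ(x,r,nm):
        H=cv2.convexHull(x[:,:2].astype(np.float32))[:,0]
        s=least_squares(lambda c:np.minimum(0,r-np.hypot(*(x[:,:2]-c).T))*1e3,x[:,:2].mean(0)).x
        e=P  # outer arc fit: bin by angle, outermost
        for _ in range(6):
            d=x[:,:2]-s;a=np.arctan2(d[:,1],d[:,0]);b=((a+np.pi)/(2*np.pi)*36).astype(int);q=[]
            for k in np.unique(b):
                y=d[b==k]; rr=np.hypot(*y.T)
                if len(y)>3 and rr.max()>.85*r: q.append(x[b==k][rr.argmax(),:2])
            q=np.array(q); s=least_squares(lambda c:(np.hypot(*(q-c).T)-r)*1e3,s,loss='soft_l1').x
        res=(np.hypot(*(q-s).T)-r)*1e3
        print(nm,len(x),'arc bins',len(q),(s*1e3).round(1),'rms mm',np.sqrt((res**2).mean()).round(2),'z 5/50/95',np.percentile(x[:,2],[5,50,95]).round(4))
        return s
    m=pink&(P[...,2]>lo)&(P[...,2]<hi);a=circ(P[m],.0372,'disc')
    m2=pink&(P[...,2]>rlo)&(P[...,2]<rhi)&(~m);b=circ(P[m2],.0453,'rim')
    print('flask-stopper (mm)',((b-a)*1e3).round(1))
    x=P[m]; A=np.c_[x[:,:2]-a,np.ones(len(x))]; t=x[:,2]>np.percentile(x[:,2],50)-.001
    print('disc-top slope',np.linalg.lstsq(A[t],x[t,2],rcond=None)[0].round(3))
E
python3 - <<'E'
from m import *
run('s3',.235,.28)
E
sed 's/a/a/' /dev/null
python3 - <<'E'
from h import *
# same rim fit at start and mouth dark-lining centre in both
for f in('scene0','s3'):
    Z=np.load(f'pics/{f}.npz');P=pts('scene',Z['d']).reshape(-1,3)
    m=(np.hypot(P[:,0]-.5515,P[:,1]-.18)<.06)&(P[:,2]>.176)&(P[:,2]<.186);x=P[m]
    print(f,len(x),cv2.minEnclosingCircle(x[:,:2].astype(np.float32)*1000),x.min(0).round(4),x.max(0).round(4))
E
```

```text
disc 273 arc bins 25 [551.1 181.3] rms mm 1.19 z 5/50/95 [0.2587 0.2614 0.2638]
rim 155 arc bins 17 [552.1 181.7] rms mm 1.19 z 5/50/95 [0.1745 0.1796 0.1823]
flask-stopper (mm) [1.  0.4]
disc-top slope [-0.001  0.009  0.262]
scene0 318 ((551.1612548828125, 182.73043823242188), 46.49559783935547) [0.5048 0.1377 0.176 ] [0.597  0.2258 0.1851]
s3 306 ((551.6039428710938, 183.8162841796875), 46.98453903198242) [0.5048 0.1379 0.1761] [0.598  0.2265 0.1839]
```

The stopper is centred to within about 1 mm and upright. I'll nudge it, then descend in stages while watching the force.

```bash
python3 -m inch '[0.05,0.05,-1.5,0,0,0,-1.5,0,0,0,-1,0,0,0,-1,0,0,0,-0.7,0,0,0,0,0,0,0,0,0]';  python3 - <<'E'
from m import *
p,d=snap('scene','s4'); cv2.imwrite('pics/s4c.png',cv2.resize(p[110:250,290:430],(560,560),interpolation=2)[:,:,::-1])
run('s4',.192,.225)
E
```

```text
t: 7.8
tcp_pos: [0.5528, 0.1821, 0.2307]
tool_rot: [0.134, 0.991, 0.0, 0.0]
force: [-0.1, -0.2, -0.8]
finger_gap: 0.339
disc 256 arc bins 25 [551.9 182.8] rms mm 2.06 z 5/50/95 [0.2015 0.2048 0.207 ]
rim 149 arc bins 18 [552.1 181.1] rms mm 0.96 z 5/50/95 [0.1747 0.1793 0.1822]
flask-stopper (mm) [ 0.2 -1.8]
disc-top slope [-0.002 -0.     0.206]
```

View pics/s4c.png

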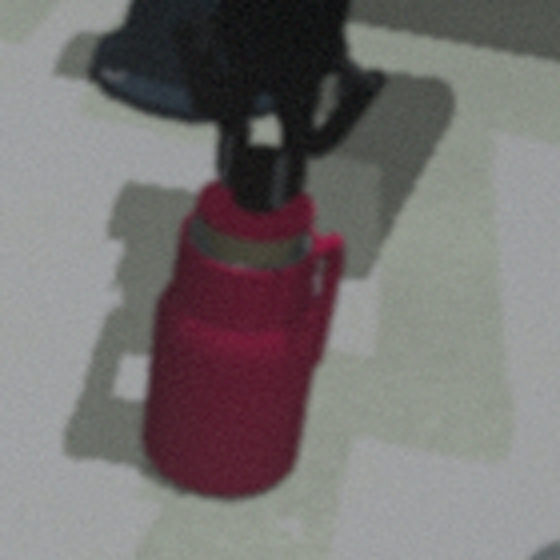

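The disc at (254,212) sits centred over the mouth at (250,240), with the plug inside the rim all round and no contact yet. I'll continue to seat it gently.

```bash
python3 -m inch '[0,-0.05,-0.5,0,0,0,-0.5,0,0,0,-0.3,0,0,0,0,0,0,0,0,0]' && python3 -m inch '[0,0,-0.2,0,0,0,0,0,0,0,0,0]'
```

```text
t: 8.48
tcp_pos: [0.5525, 0.1816, 0.2173]
tool_rot: [0.134, 0.991, 0.0, 0.0]
force: [-0.1, -0.7, -1.2]
finger_gap: 0.336
t: 8.85
tcp_pos: [0.5526, 0.1815, 0.2153]
tool_rot: [0.134, 0.991, -0.0, 0.0]
force: [0.3, -1.0, -1.7]
finger_gap: 0.336
```

```bash
python3 -m inch '[0,0,-0.1,0,0,0,0,0,0,0,0,0]' && python3 -m inch '[0,0,-0.1,0,0,0,0,0,0,0,0,0]'
```

```text
t: 9.22
tcp_pos: [0.5528, 0.1815, 0.2151]
tool_rot: [0.134, 0.991, 0.0, 0.001]
force: [-1.4, -1.1, 6.6]
finger_gap: 0.341
t: 9.6
tcp_pos: [0.5529, 0.1815, 0.215]
tool_rot: [0.134, 0.991, 0.0, 0.001]
force: [-2.1, -0.8, 10.4]
finger_gap: 0.341
```

Contact at z ≈ 0.215 with 10 N upward and a small side force in -x. I'll yield a little in that direction, press on, and look.

```bash
python3 -m inch '[-0.07,-0.03,0,0,0,0,0,0,0,0,-0.1,0,0,0,0,0,0,0,0,0]'
python3 - <<'E'
from m import *
p,d=snap('scene','s5'); cv2.imwrite('pics/s5c.png',cv2.resize(p[110:250,290:430],(560,560),interpolation=2)[:,:,::-1])
run('s5',.1845,.2,rlo=.172,rhi=.1835)
E
```

```text
t: 10.22
tcp_pos: [0.5528, 0.1814, 0.2149]
tool_rot: [0.134, 0.991, 0.0, 0.002]
force: [-1.8, -0.6, 14.5]
finger_gap: 0.335
disc 257 arc bins 24 [551.7 182. ] rms mm 1.1 z 5/50/95 [0.1858 0.1891 0.1913]
rim 180 arc bins 17 [552.6 182.4] rms mm 0.87 z 5/50/95 [0.1725 0.1787 0.182 ]
flask-stopper (mm) [0.9 0.4]
disc-top slope [-0.    -0.006  0.19 ]
```

View pics/s5c.png

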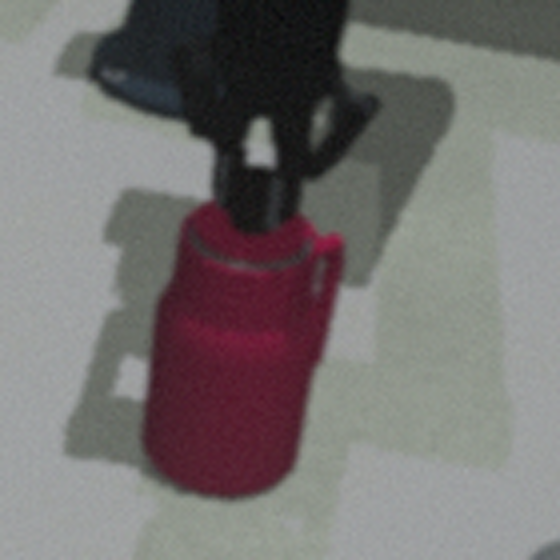

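The disc top is at 0.189 m in this view, which reads about 1 mm high (expected 0.188). It is level and 1 mm or less off centre, with an even thin gap at (250,262), so it is home. I'll unload the press, release, and retreat.

```bash
python3 -m inch '[0,0,0.3,0,0,0,0,0]' && python3 -m inch '[0,0,0,0,0,0,0,0,0,0,0,0,0,0,0,0,0,0,0,0]' 75 && python3 -m inch '[0,0,1,0,0,0,2,0,0,0,3,0,0,0,3,0,0,0,3,0]' && python3 -m inch '[-1,4,0,0,-1,5,0,0,-1,5,0,0,-2,5,0,0,-2,5,0,0,-2,5,0,0,-2,5,0,0,0,0,0,0]'
python3 - <<'E'
from m import *
p,d=snap('scene','s6'); cv2.imwrite('pics/s6c.png',cv2.resize(p[110:250,290:430],(560,560),interpolation=2)[:,:,::-1])
p,d=snap('top','t6')
run('s6',.1845,.2,rlo=.172,rhi=.1835); run('t6',.1845,.2,n='top',rlo=.172,rhi=.1835)
for n,f in(('scene','s6'),('top','t6')):
    P=pts(n,np.load(f'pics/{f}.npz')['d']).reshape(-1,3)
    for nm,c,lo,hi in(('knob',(.5515,.18),.215,.235),('mug',(.715,-.02),.08,.09),('yel',(.636,-.122),.073,.082)):
        m=(np.hypot(P[:,0]-c[0],P[:,1]-c[1])<.08)&(P[:,2]>lo)&(P[:,2]<hi);x=P[m]
        print(n,nm,len(x),np.round(cv2.minEnclosingCircle(x[:,:2].astype(np.float32)*1000)[0],1),x[:,2].max().round(4))
E
```

```text
t: 10.52
tcp_pos: [0.5523, 0.1814, 0.2154]
tool_rot: [0.134, 0.991, 0.0, 0.001]
force: [1.2, 1.0, 1.3]
finger_gap: 0.337
t: 11.15
tcp_pos: [0.5517, 0.1812, 0.2152]
tool_rot: [0.134, 0.991, -0.0, -0.0]
force: [0.3, -0.8, 0.2]
finger_gap: 0.748
t: 11.78
tcp_pos: [0.5517, 0.1812, 0.3371]
tool_rot: [0.134, 0.991, 0.0, 0.0]
force: [-0.9, -0.1, -0.3]
finger_gap: 0.75
t: 12.78
tcp_pos: [0.4394, 0.5247, 0.3357]
tool_rot: [0.131, 0.991, 0.001, -0.0]
force: [0.1, -0.5, 0.0]
finger_gap: 0.752
disc 293 arc bins 30 [552.4 182. ] rms mm 1.05 z 5/50/95 [0.1867 0.1894 0.1918]
rim 178 arc bins 17 [552.1 182.2] rms mm 0.92 z 5/50/95 [0.173  0.1789 0.1821]
flask-stopper (mm) [-0.3  0.2]
disc-top slope [-0.002  0.003  0.19 ]
disc 545 arc bins 36 [551.8 179.2] rms mm 1.32 z 5/50/95 [0.1852 0.1879 0.1905]
rim 217 arc bins 36 [551.3 178. ] rms mm 1.39 z 5/50/95 [0.1746 0.179  0.1818]
flask-stopper (mm) [-0.4 -1.2]
disc-top slope [-0.003 -0.006  0.189]
scene knob 94 [553.1 181.8] 0.2276
scene mug 182 [713.7 -17.3] 0.0882
scene yel 60 [ 638.4 -119.9] 0.0811
top knob 130 [551.4 178.1] 0.2272
top mug 139 [714.3 -21.4] 0.0898
top yel 83 [ 636.7 -124.2] 0.0806
```

View pics/s6c.png

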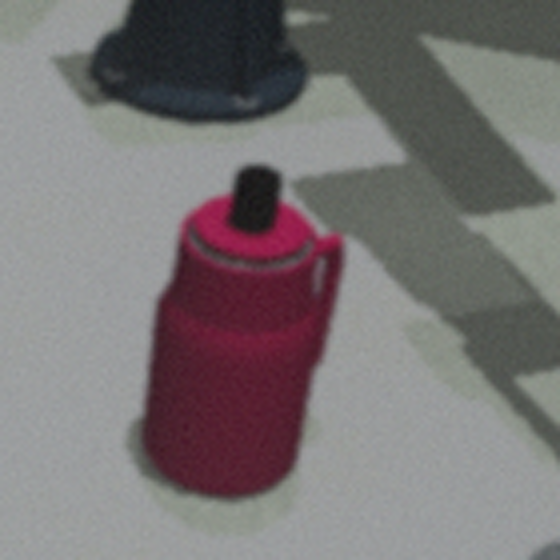

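View pics/t6.png

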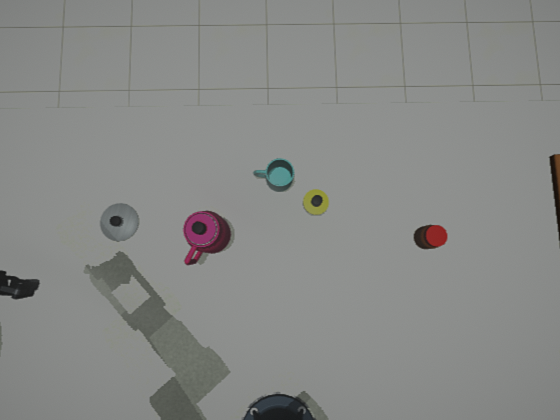

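The stopper sits level in the mouth: scene crop disc (250,225), knob (256,198), top view (203,230). Disc top is 0.188 m and the flask hasn't moved. In the top view the mug (280,173), lid (120,222) and yellow one (316,202) are where they started, and the gripper is clear.

```bash
python3 -m inch '[0,0,0,0,0,0,0,0]'; python3 -c "
from station import job
print(job.sign_off())"
```

```text
t: 13.12
tcp_pos: [0.4426, 0.52, 0.3356]
tool_rot: [0.135, 0.991, -0.0, 0.0]
force: [0.1, 0.6, 0.2]
finger_gap: 0.748
the job is handed in; nothing more can be done
None
```

The pink flask is closed. I picked its stopper up by the black knob, lowered it into the mouth, and pressed lightly until it would go no further (about 15 N). I then took the load off, let go and moved the arm clear. The job was handed in at about 13 s.

**Last checks:**
- **Fit:** the pink disc's top is at 188–189 mm, where fully home should be 188 mm. The stopper is level to within 0.01 rad.
- **Centring:** it is 0.4 mm off the flask's axis in the scene view and 1.3 mm in the top view, about the size of the measuring error.
- **Surroundings:** the flask, mug and yellow look-alike measured within about 3 mm of their first positions, about the measuring noise. I checked the pot lid only by eye, and it looked unmoved.

**What disagreed:** the two cameras differ by a steady 3–5 mm in y, so I steered by offsets measured within one view. A small -x side force (about 2 N) showed while pressing. It was gone after I let go, and the stopper stayed centred.

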